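Lock the board, power up and start the test

TASK

Get the board test running with the closed fingertips: first push both red latches of the black test fixture fully down, in either order, so that they hold the circuit board; then press the green-marked end of the black rocker on the grey switch box fully down to switch the power on; then press the green start button on the yellow station fully down and let it come back out. Do not touch the circuit board, leave the blue and yellow buttons unpressed, keep to this order, and neither pick up nor shift anything that lies about.

Things in the scene. Friction and masses are not known exactly. Their poses are not given: they have to be found in the camera images.
- fixture: Black test fixture, fixed: box 200 mm (its x) x 280 mm (its y) x 60 mm high; origin at the centre of its underside, on the table. Board nest in the middle of its top, a red latch at each y end (at y = +105 and -105 mm, x = 0). Two parked clamps with red grips stand on its far (+x) side, x = 83 mm, y = +-70 mm, up to 111 mm above the table; they are not used.
- latch_left_top (a point): Left red push latch at the fixture's +y end, seen as a square red plunger 30 x 30 mm in a low dark steel collar (50 x 50 mm), with a steel tongue that reaches over the board's edge. This point is the centre of its top face and moves with it: 82 mm above the table when fully up, 72 mm when fully home (4 mm proud of the collar).
- latch_right_top (a point): Right red push latch at the fixture's -y end, seen as a square red plunger 30 x 30 mm in a low dark steel collar (50 x 50 mm), with a steel tongue that reaches over the board's edge. This point is the centre of its top face and moves with it: 82 mm above the table when fully up, 72 mm when fully home (4 mm proud of the collar).
- latch_left (a joint): Left latch: 0 = fully up, 0.010 m = fully home (pushed straight down). It stays where it is left (friction 4 N, no spring); starts up to 4 mm down.
- latch_right (a joint): Right latch: 0 = fully up, 0.010 m = fully home (pushed straight down). It stays where it is left (friction 4 N, no spring); starts up to 4 mm down.
- board: Green circuit board, loose, 100 x 130 x 4 mm with parts up to 9 mm high, lying in the nest on the fixture's top between the latches; origin at the centre of its underside, 60 mm above the table. Its ends are 25 mm from the red plungers. Must not be touched.
- switch_box: Grey switch box, fixed, 120 mm (its x) x 90 mm (its y) x 45 mm high, either left or right of the fixture and turned any way up to 1.5 rad; origin at the centre of its underside. The rocker is in the middle of its top, its length along the box's x.
- rocker_on_end (a point): Where to press: on the face of the ON end of the rocker, 19 mm from its pivot towards the box's +x; moves with it, about 66 mm above the table when off, 59 mm when fully on. The rocker is a black paddle 58 x 32 mm, slightly V-shaped, tipping about a level axis (the box's y) at its middle, 52 mm above the table. Its ON end has a green bar and starts raised, its other end a white dot.
- rocker (a joint): Rocker: 0 = off (green end up), 0.4 rad = fully on (green end down). About 3 N straight down on the ON end moves it; friction holds it where it is left. Starts at up to 0.06.
- station: Yellow push-button station, fixed, 190 mm (its x) x 80 mm (its y) x 45 mm high, on the other side of the fixture; origin at the centre of its underside. Three buttons in a row along its x, 60 mm apart; which colour stands where varies.
- start_top (a point): Green start button. Round push button, 32 mm across, sprung, 7 mm travel, fully down at 5 N; it springs back when released. It stands in a round black housing 48 mm across. This point is the centre of its top face and moves with it (69 mm above the table when out).
- start (a joint): Start button: 0 = out, 0.007 m = fully pressed (downward).
- pause_top (a point): Blue pause button, not to be pressed. Round push button, 32 mm across, sprung, 7 mm travel, fully down at 5 N; it springs back when released. It stands in a round black housing 48 mm across. This point is the centre of its top face and moves with it (69 mm above the table when out).
- pause (a joint): Pause button: 0 = out, 0.007 m = fully pressed (downward).
- clear_top (a point): Yellow clear button, not to be pressed. Round push button, 32 mm across, sprung, 7 mm travel, fully down at 5 N; it springs back when released. It stands in a round black housing 48 mm across. This point is the centre of its top face and moves with it (69 mm above the table when out).
- clear (a joint): Clear button: 0 = out, 0.007 m = fully pressed (downward).
- standoff: Brass standoff, loose, 14 mm across, 25 mm high, upright on the fixture's top at its near edge, in front of the board; origin under its centre. Bystander.
- screwdriver: Screwdriver lying on the table between robot and fixture. Bystander.
- connector: Small black and white connector block, 22 x 50 x 22 mm, on the table near the robot. Bystander.
- tape_roll: Roll of amber tape lying flat, 90 mm across, 24 mm high, at the far right. Bystander.
- bottle: White bottle, 52 mm across, 110 mm high, at the far left. Bystander.
- meter: Orange hand meter lying flat, 170 x 85 x 41 mm, at the right. Bystander.
- parts_bin: Empty blue parts bin, 130 x 100 x 50 mm, at the left. Bystander.

How it is judged:
By the outcome, as a careful person would: the job done as asked, in the order asked, and still so for the second after the job is handed in, with the robot touching nothing.
It also fails if it takes over 54 s, if anything falls off the work surface, if the arm or the gripper's body presses on something with over 40 N, if the wrist force passes 120 N, or if a joint passes its speed limit or range.

ROBOT

A 6-joint arm with a two-finger parallel gripper is mounted at the origin on the work surface. World frame = base frame: x ahead of the robot, y to its left, z up, the work surface at z = 0. Lengths are in m, angles in rad, forces in N, time in s.
With the tool pointing down it reaches from about 0.4 to 0.825 m from the base axis. Payload 7 kg.
Tool frame: the origin (TCP) lies on the centre line of the jaws, within the pads' length; the fingertips stand tip_reach ahead of it and the grasp point (between the pads) is the TCP (tip_reach is the distance from the TCP to the fingertips, in m); z points along the fingers, y is the line along which they close (so a half turn about z gives the same grasp; the last joint's range is limited). The gripper opens to 88 mm and grips with 3 to 60 N. Pads are 19 mm wide; open, the fingers measure 130 mm over their backs; the gripper's body (78 mm by 193 mm) begins 47 mm behind the grasp point.
Start: joints at [1.526, 0.359, 0.012, 0, -1.224, -0.288], TCP at [0.221, 0.638, 0.246] pointing down, gripper open.
Joint ranges: [-3.07, 3.07], [-1.43, 2.12], [-1.02, 1.25], [-3.03, 1.67], [-3.05, -0], [-3.03, 3.03]. Speed limits (rad/s): [2.39, 2.39, 3.01, 3.14, 3.14, 3.14].

INTERFACE

Orientations are given as [roll, pitch, yaw] about the fixed x, y, z axes, in that order (R = Rz(yaw) Ry(pitch) Rx(roll)).
In Python, from station import get_state, grab_frame, calibration, job_done, find_in, mark_of, tip_reach gives the robot as it stands.
- The arm moves only by the shell command python3 -m handwheel 'ROWS' [OPENING] [FORCE]. ROWS is JSON, a list of rows, each an object with "delta_pos": the shift along the world's x, y, z in units of 30 mm (1.0 is 30 mm), a list of three; "dr": the turn, a rotation vector about the world's x, y, z in degrees, a list of three. In form: [{"delta_pos": [tx, ty, tz], "dr": [rx, ry, rz]}, ...]. A call has 1 to 10 rows; each row shifts and turns the commanded pose from where the row before left it; what a row does not reach is not made up. A row lasts 1/10 s, in which the tool goes at most 50 mm and 8.59 degrees, less where a joint would pass 70% of its speed; a pose out of reach is approached as far as the arm can. A call is refused whole if a number of a shift passes 1 or a number of a turn 8.59, either way. A call with a gripper value outside its range is refused whole. OPENING is the closure, from -1 (fully open) to 1 (shut), set as the call begins (- or left out, the last holds). The fingers move at their own pace and stop on an object; FORCE is the grip in N (left out, the last holds). Time passes only in rows, so rows that do not move let the fingers close. It gives the time, the measured TCP pose, the force, the opening and the grip force at its end, in the units of the state.
- get_state(): the state, without advancing time (a new reading comes with each control period).
- grab_frame(name): name is "scene" or "top" or "wrist"; returns the picture (480x640x3 uint8, red, green, blue); there is no depth.
- calibration(name): a dict with "fx", "fy", "cx", "cy" (pixels), "k1" (the pictures are not rectified: a ray, as slopes to the right and down, at radius r is drawn at 1 + k1 r^2 times it, then the intrinsics apply), "extrinsics" (4x4, takes a point from world to camera coordinates). Camera axes: x right, y down, z forward; pixel columns grow to the right and rows downward; lengths in m; the calibration is good to about 2 mm. A picture is of the moment at which its call begins: read the wrist's pose just before it. calibration takes no time and is no camera call; for the wrist camera it gives the pose at the moment of the call.
- job_done(): hands the job in; it is judged then, once.
Trained networks look in the newest picture that a camera, given by its name, has taken for a name from the list of things; names that differ only in an ending like _2 or _b are one class to them, and where a whole thing is asked for, a point or a joint stands for the part that bears it (a point fixed in the world has none). Each returns a list of dicts, best first, with "conf" (0 to 1); they miss things now and then, are a little off and sometimes report something else, mostly with a low value. They report only what shows in the picture. A call takes as long as a camera call.
- find_in(camera, query): "location" ([column, row] in pixels, amid what is visible of it).
- mark_of(camera, query): "location" ([column, row] in pixels: a listed point, or the origin of a listed thing).
The state is a dict: "t": time; "q": joint angles; "qd": joint speeds; "joint_efforts": joint torques, N m; "eef_pos": TCP position; "ee_rot": TCP orientation; "force": force on the tool from outside, world axes, zero at the start; "moment": the same for the moment, N m; "width": finger opening in m; "gripper_force": force on a finger pad.
Only numpy, scipy, OpenCV 4.12 (cv2) and the standard library are available. Lean on these libraries where they do the work, as an engineer would, in place of code of your own. Each camera call takes 0.05 s, during which the arm holds its last target. There are 200 camera calls.

## Working session

There is one attempt and no reset: what is moved stays moved. The work goes in short steps, Python scripts to look and compute and a shell command to move; the robot and the scene stay as the last step left them, time stands still between calls to the robot, and variables do not carry over. Pictures are saved under pics/ and viewed, at most 10 in all, crops included, and the job is handed in when it is done.

```bash
mkdir -p pics
cat > h.py <<'E'
import numpy as np, cv2
from station import *
def ray(cam,px):
    c=calibration(cam); u=(px[0]-c["cx"])/c["fx"]; v=(px[1]-c["cy"])/c["fy"]
    x,y=u,v
    for _ in range(20):
        s=1+c["k1"]*(x*x+y*y); x,y=u/s,v/s
    E=np.array(c["extrinsics"]); R=E[:3,:3]; t=E[:3,3]
    return -R.T@t, R.T@np.array([x,y,1])
def at(cam,px,z):
    o,d=ray(cam,px); return (o+d*(z-o[2])/d[2])
def save(cam,n):
    cv2.imwrite(f"pics/{n}.png",grab_frame(cam)[:,:,::-1])
E
python3 - <<'E'
from h import *
s=get_state();print(s["t"],s["eef_pos"],s["ee_rot"],s["force"],s["width"],tip_reach)
save("top","top1")
for n,z in [("latch_left_top",.080),("latch_right_top",.080),("rocker_on_end",.066),("switch_box",0),("start_top",.069),("pause_top",.069),("clear_top",.069),("fixture",0),("board",.06),("standoff",.06),("bottle",0),("parts_bin",0),("meter",0)]:
    for d in mark_of("top",n)[:2]: print(n,round(d["conf"],2),np.round(d["location"]),at("top",d["location"],z).round(3))
E
```

```text
0.0 [0.22039114 0.63748709 0.24461289] [ 3.13987334e+00 -1.66145881e-04 -3.32945674e-01] [ 1.16773511  0.60445647 -0.35287013] 0.08773908448789373 0.019
latch_left_top 0.71 [269. 218.] [0.605 0.124 0.08 ]
latch_right_top 0.68 [351. 220.] [ 0.604 -0.087  0.08 ]
rocker_on_end 0.51 [442. 261.] [ 0.506 -0.324  0.066]
switch_box 0.61 [433. 269.] [ 0.489 -0.315  0.   ]
start_top 0.5 [192. 296.] [0.403 0.312 0.069]
pause_top 0.4 [200. 253.] [0.512 0.296 0.069]
clear_top 0.43 [200. 274.] [0.459 0.295 0.069]
board 0.81 [309. 219.] [0.607 0.02  0.06 ]
standoff 0.35 [290. 251.] [0.524 0.069 0.06 ]
bottle 0.7 [197. 184.] [0.705 0.33  0.   ]
bottle 0.6 [289. 250.] [0.532 0.074 0.   ]
parts_bin 0.78 [115. 307.] [0.368 0.536 0.   ]
meter 0.71 [512. 255.] [ 0.533 -0.531  0.   ]
```

View pics/top1.png

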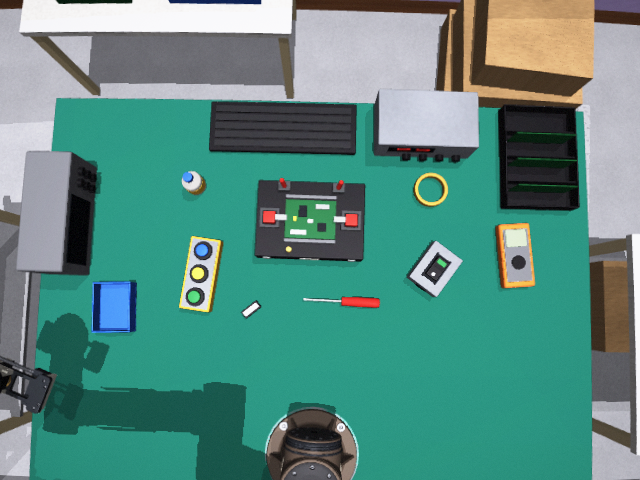

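The top view shows the fixture at (310,219) with its latches at (269,217) and (351,220). The switch box is at right (436,268) with its green end at about (441,261), and the start button is at the near end of the station (194,297). I'll close the fingers and move above the left latch.

```bash
python3 -m handwheel '[{"delta_pos":[0.7,-0.95,0],"dr":[0,0,-7.1]},{"delta_pos":[0.7,-0.95,0],"dr":[0,0,-7.1]},{"delta_pos":[0.7,-0.95,0],"dr":[0,0,-7.1]},{"delta_pos":[0.7,-0.95,0],"dr":[0,0,-7.1]},{"delta_pos":[0.7,-0.95,0],"dr":[0,0,-7.1]},{"delta_pos":[0.7,-0.95,0],"dr":[0,0,-7.1]},{"delta_pos":[0.7,-0.95,0],"dr":[0,0,-7.1]},{"delta_pos":[0.7,-0.95,0],"dr":[0,0,-7.1]},{"delta_pos":[0.7,-0.95,0],"dr":[0,0,-7.1]},{"delta_pos":[0.7,-0.95,0],"dr":[0,0,-7.1]}]' 1 10
python3 -m handwheel '[{"delta_pos":[0.7,-0.95,0],"dr":[0,0,0]},{"delta_pos":[0.7,-0.95,0],"dr":[0,0,0]},{"delta_pos":[0.7,-0.95,0],"dr":[0,0,0]},{"delta_pos":[0.7,-0.95,0],"dr":[0,0,0]},{"delta_pos":[0.5,-0.8,0],"dr":[0,0,0]},{"delta_pos":[0,0,0],"dr":[0,0,0]}]'
python3 - <<'E'
from h import *
s=get_state();print(s["t"],s["eef_pos"],s["ee_rot"],s["force"],s["width"],s["q"])
save("wrist","w1")
for n,z in [("latch_left_top",.080),("latch_right_top",.080),("start_top",.069),("board",.06)]:
    for d in mark_of("wrist",n)[:2]: print(n,round(d["conf"],2),np.round(d["location"]),at("wrist",d["location"],z).round(3))
E
```

```text
t: 1.7
eef_pos: [0.4312, 0.3517, 0.2459]
ee_rot: [-3.141, 0.001, -1.577]
force: [-0.4, 1.0, 0.8]
width: 0.0133
gripper_force: 0.0
t: 2.3
eef_pos: [0.5308, 0.2124, 0.2455]
ee_rot: [3.142, -0.0, -1.575]
force: [-0.1, 0.4, -0.7]
width: 0.0004
gripper_force: 0.0
2.3 [0.53077352 0.21241358 0.24553547] [ 3.14157348e+00 -4.63946999e-04 -1.57499243e+00] [-0.05303419  0.43441376 -0.7488023 ] 0.0004304963539809744 [ 7.23024557e-01  1.89893543e-01 -2.20760734e-01  3.64055204e-04
 -1.16046483e+00 -7.27365950e-01]
latch_left_top 0.56 [224. 119.] [0.607 0.125 0.08 ]
start_top 0.8 [448. 314.] [0.399 0.311 0.069]
```

View pics/w1.png

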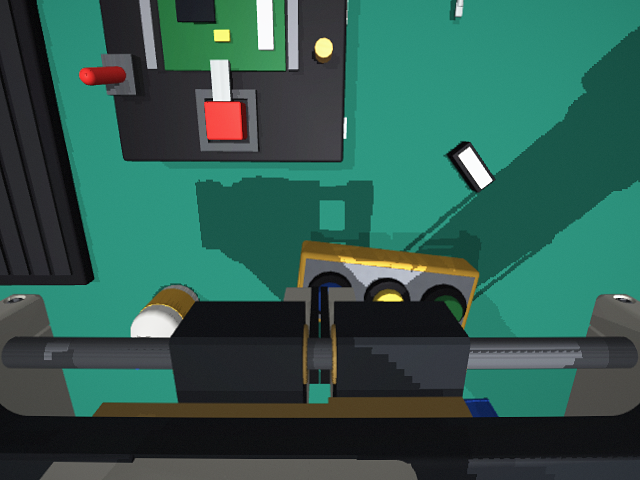

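The wrist picture shows the left latch at (224,120), its tongue towards the board and the standoff at (323,48). The position agrees with the top view. Next I'll move above it and press.

```bash
python3 -m handwheel '[{"delta_pos":[0.85,-0.95,0],"dr":[0,0,0]},{"delta_pos":[0.85,-0.95,-0.5],"dr":[0,0,0]},{"delta_pos":[0.83,-1.0,-0.9],"dr":[0,0,0]},{"delta_pos":[0,0,-0.9],"dr":[0,0,0]},{"delta_pos":[0,0,-0.9],"dr":[0,0,0]},{"delta_pos":[0,0,-0.7],"dr":[0,0,0]},{"delta_pos":[0,0,0],"dr":[0,0,0]}]'
python3 -m handwheel '[{"delta_pos":[0,0,-0.3],"dr":[0,0,0]},{"delta_pos":[0,0,-0.3],"dr":[0,0,0]},{"delta_pos":[0,0,-0.2],"dr":[0,0,0]},{"delta_pos":[0,0,-0.2],"dr":[0,0,0]},{"delta_pos":[0,0,-0.1],"dr":[0,0,0]},{"delta_pos":[0,0,0],"dr":[0,0,0]}]'
```

```text
t: 3.25
eef_pos: [0.6034, 0.128, 0.1254]
ee_rot: [3.136, -0.002, -1.571]
force: [-0.1, -0.6, 0.9]
width: 0.0007
gripper_force: 0.0
t: 3.85
eef_pos: [0.6055, 0.128, 0.0955]
ee_rot: [-3.142, 0.0, -1.572]
force: [0.4, 0.3, -0.0]
width: 0.0004
gripper_force: 0.0
```

```bash
python3 -m handwheel '[{"delta_pos":[0,0,-0.1],"dr":[0,0,0]},{"delta_pos":[0,0,-0.1],"dr":[0,0,0]},{"delta_pos":[0,0,0],"dr":[0,0,0]}]'
python3 -m handwheel '[{"delta_pos":[0,0,-0.1],"dr":[0,0,0]},{"delta_pos":[0,0,0],"dr":[0,0,0]}]'
```

```text
t: 4.15
eef_pos: [0.6057, 0.128, 0.0912]
ee_rot: [-3.14, 0.0, -1.571]
force: [-6.1, -0.3, 14.6]
width: 0.0003
gripper_force: 7.3
t: 4.35
eef_pos: [0.6058, 0.1281, 0.0909]
ee_rot: [-3.139, 0.0, -1.57]
force: [-15.5, 0.1, 34.7]
width: 0.0007
gripper_force: 17.7
```

```bash
python3 -m handwheel '[{"delta_pos":[0,0,0.5],"dr":[0,0,0]},{"delta_pos":[0,0,1],"dr":[0,0,0]},{"delta_pos":[0,0,1],"dr":[0,0,0]},{"delta_pos":[0,-1,1],"dr":[0,0,0]},{"delta_pos":[0,-1,0],"dr":[0,0,0]},{"delta_pos":[0,-1,0],"dr":[0,0,0]},{"delta_pos":[0,-1,0],"dr":[0,0,0]},{"delta_pos":[0,0,0],"dr":[0,0,0]}]'
python3 - <<'E'
from h import *
s=get_state();print(s["t"],s["eef_pos"],s["force"])
save("wrist","w2"); save("scene","s2")
for c in ("wrist","scene"):
  for n,z in [("latch_right_top",.080),("latch_left_top",.072),("rocker_on_end",.066)]:
    if c=="scene": find_in
    for d in mark_of(c,n)[:2]: print(c,n,round(d["conf"],2),np.round(d["location"]),at(c,d["location"],z).round(3))
E
```

```text
t: 5.15
eef_pos: [0.6049, 0.005, 0.1914]
ee_rot: [3.141, -0.0, -1.575]
force: [-0.3, 0.6, 0.2]
width: 0.0005
gripper_force: 0.0
5.15 [0.60491647 0.00495909 0.19136031] [-0.31997606  0.64073602  0.24547887]
wrist latch_right_top 0.96 [318. 111.] [ 0.605 -0.086  0.08 ]
wrist latch_left_top 0.56 [319. 370.] [0.606 0.127 0.072]
scene latch_right_top 0.57 [285. 236.] [ 0.609 -0.094  0.08 ]
scene latch_right_top 0.17 [314. 277.] [0.658 0.081 0.08 ]
scene latch_left_top 0.73 [342. 276.] [0.598 0.123 0.072]
scene rocker_on_end 0.63 [428. 307.] [0.517 0.341 0.066]
scene rocker_on_end 0.57 [265. 189.] [ 0.493 -0.336  0.066]
```

View pics/w2.png

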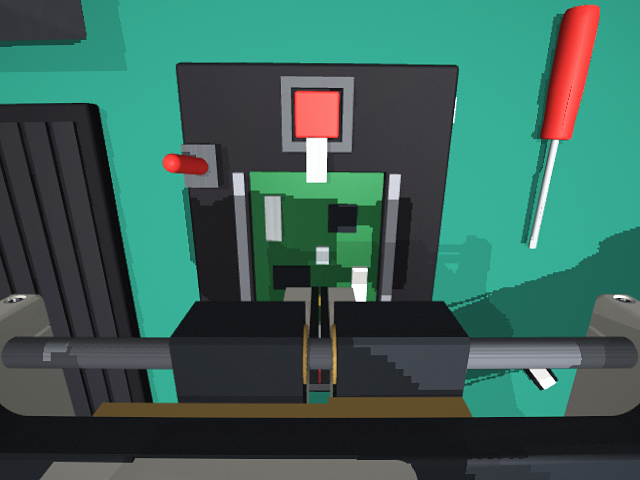

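The right latch shows at (317,113), which is (0.605, −0.086). I'll move over it and press.

```bash
python3 -m handwheel '[{"delta_pos":[0,-1,0],"dr":[0,0,0]},{"delta_pos":[0,-1,0],"dr":[0,0,0]},{"delta_pos":[0,-1,-0.5],"dr":[0,0,0]},{"delta_pos":[0,-0.05,-0.9],"dr":[0,0,0]},{"delta_pos":[0,0,-0.9],"dr":[0,0,0]},{"delta_pos":[0,0,-0.3],"dr":[0,0,0]},{"delta_pos":[0,0,-0.2],"dr":[0,0,0]},{"delta_pos":[0,0,0],"dr":[0,0,0]}]'
python3 -m handwheel '[{"delta_pos":[0,0,-0.2],"dr":[0,0,0]},{"delta_pos":[0,0,-0.2],"dr":[0,0,0]},{"delta_pos":[0,0,-0.1],"dr":[0,0,0]},{"delta_pos":[0,0,-0.1],"dr":[0,0,0]},{"delta_pos":[0,0,0],"dr":[0,0,0]}]'
```

```text
t: 6.35
eef_pos: [0.6057, -0.0831, 0.1076]
ee_rot: [3.141, -0.0, -1.571]
force: [0.1, 0.6, 0.9]
width: 0.0002
gripper_force: 0.0
t: 6.85
eef_pos: [0.6065, -0.0832, 0.0912]
ee_rot: [-3.139, 0.0, -1.571]
force: [-1.5, 3.7, 11.5]
width: 0.0005
gripper_force: 5.8
```

```bash
python3 -m handwheel '[{"delta_pos":[0,0,-0.1],"dr":[0,0,0]},{"delta_pos":[0,0,-0.05],"dr":[0,0,0]},{"delta_pos":[0,0,0],"dr":[0,0,0]}]'
python3 -m handwheel '[{"delta_pos":[0,0,0.6],"dr":[0,0,0]},{"delta_pos":[0,0,1],"dr":[0,0,0]},{"delta_pos":[0,0,1],"dr":[0,0,0]},{"delta_pos":[-0.1,-1,1],"dr":[0,0,0]},{"delta_pos":[-0.8,-1,0],"dr":[0,0,0]},{"delta_pos":[-0.8,-1,0],"dr":[0,0,0]},{"delta_pos":[-0.8,-1,0],"dr":[0,0,0]},{"delta_pos":[-0.8,0,0],"dr":[0,0,0]},{"delta_pos":[0,0,0],"dr":[0,0,0]}]'
python3 - <<'E'
from h import *
s=get_state();print(s["t"],s["eef_pos"],s["force"])
save("wrist","w3")
for n,z in [("latch_right_top",.072),("rocker_on_end",.066),("switch_box",.0)]:
    for d in mark_of("wrist",n)[:2]: print(n,round(d["conf"],2),np.round(d["location"]),at("wrist",d["location"],z).round(3))
E
```

```text
t: 7.15
eef_pos: [0.6068, -0.0832, 0.0909]
ee_rot: [-3.137, -0.001, -1.57]
force: [-13.9, 7.0, 43.2]
width: 0.0002
gripper_force: 21.7
t: 8.05
eef_pos: [0.5032, -0.2044, 0.1929]
ee_rot: [3.14, 0.001, -1.575]
force: [0.2, -0.3, 0.2]
width: 0.0009
gripper_force: 0.0
8.05 [ 0.50315072 -0.20435466  0.1929073 ] [ 0.16919197 -0.25037347  0.20040174]
rocker_on_end 0.88 [318.  73.] [ 0.507 -0.323  0.066]
switch_box 0.94 [334.  99.] [ 0.494 -0.31   0.   ]
```

View pics/w3.png

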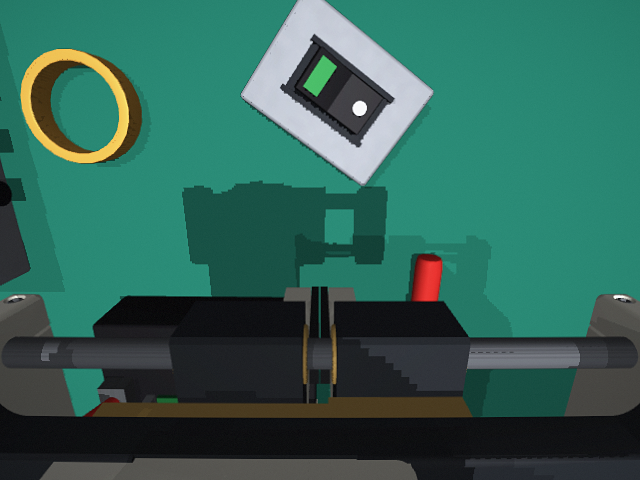

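The green bar is at (320,76) and the white dot at (360,108), so the box is turned about −0.64 rad. I'll aim for (0.508, −0.322) and turn the tool +53° to match.

```bash
python3 -m handwheel '[{"delta_pos":[0.1,-0.8,0],"dr":[0,0,7.6]},{"delta_pos":[0.07,-0.8,0],"dr":[0,0,7.6]},{"delta_pos":[0,-0.8,0],"dr":[0,0,7.6]},{"delta_pos":[0,-0.8,0],"dr":[0,0,7.6]},{"delta_pos":[0,-0.73,-0.4],"dr":[0,0,7.6]},{"delta_pos":[0,0,-0.9],"dr":[0,0,7.6]},{"delta_pos":[0,0,-0.9],"dr":[0,0,7.6]},{"delta_pos":[0,0,-0.6],"dr":[0,0,0]},{"delta_pos":[0,0,0],"dr":[0,0,0]}]'
python3 -m handwheel '[{"delta_pos":[0,0,-0.3],"dr":[0,0,0]},{"delta_pos":[0,0,-0.2],"dr":[0,0,0]},{"delta_pos":[0,0,-0.2],"dr":[0,0,0]},{"delta_pos":[0,0,-0.1],"dr":[0,0,0]},{"delta_pos":[0,0,0],"dr":[0,0,0]}]'
```

```text
t: 9.15
eef_pos: [0.5104, -0.3206, 0.1058]
ee_rot: [3.14, 0.005, -0.643]
force: [-0.4, 0.1, -0.2]
width: 0.0007
gripper_force: 0.0
t: 9.65
eef_pos: [0.512, -0.3216, 0.0853]
ee_rot: [-3.141, -0.001, -0.643]
force: [0.7, 0.0, -0.0]
width: 0.0005
gripper_force: 0.0
```

```bash
python3 -m handwheel '[{"delta_pos":[-0.08,0,-0.1],"dr":[0,0,0]},{"delta_pos":[0,0,-0.1],"dr":[0,0,0]},{"delta_pos":[0,0,-0.1],"dr":[0,0,0]},{"delta_pos":[0,0,0],"dr":[0,0,0]}]'
python3 -m handwheel '[{"delta_pos":[0,0,-0.1],"dr":[0,0,0]},{"delta_pos":[0,0,0],"dr":[0,0,0]}]'
```

```text
t: 10.05
eef_pos: [0.5109, -0.3223, 0.0778]
ee_rot: [-3.141, -0.004, -0.642]
force: [2.5, -1.0, 10.3]
width: 0.0002
gripper_force: 5.0
t: 10.25
eef_pos: [0.511, -0.3224, 0.0773]
ee_rot: [-3.141, -0.005, -0.642]
force: [-3.6, 4.1, 31.3]
width: 0.0004
gripper_force: 15.6
```

```bash
python3 -m handwheel '[{"delta_pos":[0,0,0.6],"dr":[0,0,0]},{"delta_pos":[0,0,1],"dr":[0,0,0]},{"delta_pos":[0,0,1],"dr":[0,0,0]},{"delta_pos":[-0.7,0.6,1],"dr":[0,0,0]},{"delta_pos":[-0.7,0.6,0.6],"dr":[0,0,0]},{"delta_pos":[-0.7,0.6,0],"dr":[0,0,0]},{"delta_pos":[0,0,0],"dr":[0,0,0]}]'
python3 - <<'E'
from h import *
w=grab_frame("wrist"); t=grab_frame("top")
tl=cv2.resize(t[160:340,150:470],(640,360))
cv2.imwrite("pics/w4.png",cv2.resize(np.vstack([w[:240],tl]),(640,600))[:,:,::-1])
E
```

```text
t: 10.95
eef_pos: [0.4429, -0.2657, 0.1993]
ee_rot: [-3.141, 0.002, -0.644]
force: [-0.1, -0.9, -0.2]
width: 0.0002
gripper_force: 0.0
```

View pics/w4.png

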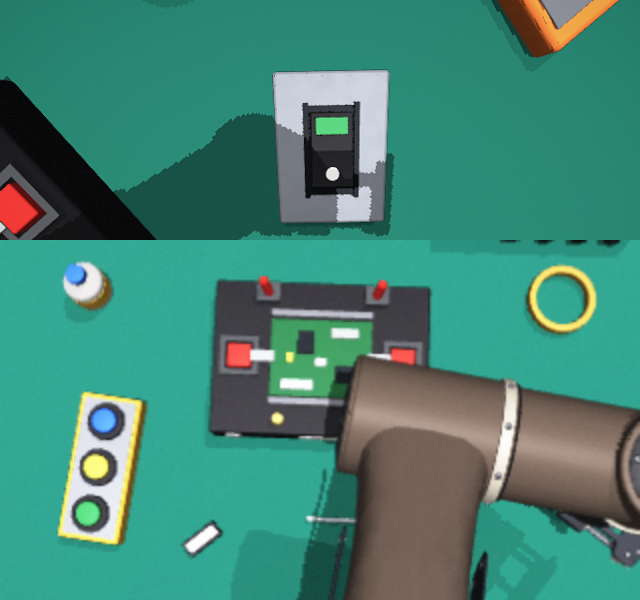

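The top part shows the rocker tipped on (green end down), both latches down and the scene undisturbed. The start button is the near one of the three. I'll go there for a close look.

```bash
python3 -m handwheel '[{"delta_pos":[0,0.7,0],"dr":[0,0,3]},{"delta_pos":[0,1,0],"dr":[0,0,3]},{"delta_pos":[0,1,0],"dr":[0,0,3]},{"delta_pos":[0,1,0],"dr":[0,0,3]},{"delta_pos":[0,1,0],"dr":[0,0,3]},{"delta_pos":[0,1,0],"dr":[0,0,3]},{"delta_pos":[0,1,0],"dr":[0,0,3]},{"delta_pos":[0,1,0],"dr":[0,0,3]},{"delta_pos":[0,1,0],"dr":[0,0,3]},{"delta_pos":[0,1,0],"dr":[0,0,2.5]}]'
python3 -m handwheel '[{"delta_pos":[0,1,0],"dr":[0,0,0]},{"delta_pos":[0,1,0],"dr":[0,0,0]},{"delta_pos":[0,1,0],"dr":[0,0,0]},{"delta_pos":[-0.6,1,0],"dr":[0,0,0]},{"delta_pos":[-0.6,1,0],"dr":[0,0,0]},{"delta_pos":[-0.6,1,0],"dr":[0,0,0]},{"delta_pos":[-0.6,1,0],"dr":[0,0,0]},{"delta_pos":[-0.6,1,0],"dr":[0,0,0]},{"delta_pos":[-0.6,1,0],"dr":[0,0,0]},{"delta_pos":[-0.1,0.5,0],"dr":[0,0,0]}]'
python3 -m handwheel '[{"delta_pos":[0,0,0],"dr":[0,0,0]}]'
python3 - <<'E'
from h import *
save("wrist","w5")
for n,z in [("start_top",.069),("pause_top",.069),("clear_top",.069)]:
    for d in mark_of("wrist",n)[:2]: print(n,round(d["conf"],2),np.round(d["location"]),at("wrist",d["location"],z).round(3))
E
```

```text
t: 12.05
eef_pos: [0.4463, 0.0246, 0.1984]
ee_rot: [3.141, 0.002, -0.127]
force: [-0.1, 0.1, 0.0]
width: 0.0004
gripper_force: 0.0
t: 13.05
eef_pos: [0.3341, 0.3105, 0.1985]
ee_rot: [3.14, 0.001, -0.127]
force: [-0.8, -0.2, 0.0]
width: 0.0006
gripper_force: 0.0
t: 13.15
eef_pos: [0.3351, 0.3103, 0.1984]
ee_rot: [3.14, 0.0, -0.126]
force: [0.5, -1.2, -0.2]
width: 0.0005
gripper_force: 0.0
start_top 0.83 [307. 152.] [0.401 0.309 0.069]
clear_top 0.94 [310.  67.] [0.458 0.298 0.069]
```

View pics/w5.png

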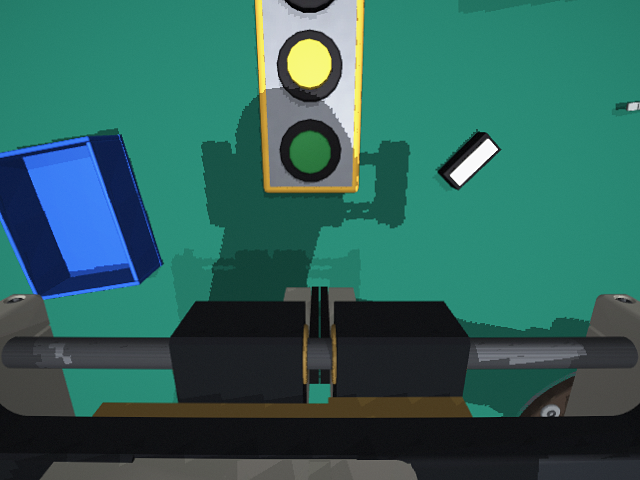

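The green start button is at (310,152), which is (0.401, 0.309). I'll move over it and press.

```bash
python3 -m handwheel '[{"delta_pos":[0.8,0,0],"dr":[0,0,0]},{"delta_pos":[0.8,0,-0.3],"dr":[0,0,0]},{"delta_pos":[0.55,-0.04,-0.8],"dr":[0,0,0]},{"delta_pos":[0,0,-0.9],"dr":[0,0,0]},{"delta_pos":[0,0,-0.8],"dr":[0,0,0]},{"delta_pos":[0,0,-0.3],"dr":[0,0,0]},{"delta_pos":[0,0,0],"dr":[0,0,0]}]'
python3 -m handwheel '[{"delta_pos":[0,0,-0.2],"dr":[0,0,0]},{"delta_pos":[0,0,-0.2],"dr":[0,0,0]},{"delta_pos":[0,0,-0.2],"dr":[0,0,0]},{"delta_pos":[0,0,-0.1],"dr":[0,0,0]},{"delta_pos":[0,0,0],"dr":[0,0,0]}]'
```

```text
t: 14.05
eef_pos: [0.3996, 0.306, 0.1051]
ee_rot: [3.139, 0.001, -0.13]
force: [0.4, 0.3, 0.1]
width: 0.0006
gripper_force: 0.0
t: 14.55
eef_pos: [0.3998, 0.3077, 0.0851]
ee_rot: [-3.141, -0.0, -0.128]
force: [-0.7, 0.1, 2.8]
width: 0.0001
gripper_force: 1.3
```

```bash
python3 -m handwheel '[{"delta_pos":[0,0,-0.1],"dr":[0,0,0]},{"delta_pos":[0,0,-0.1],"dr":[0,0,0]},{"delta_pos":[0,0,0],"dr":[0,0,0]}]'
python3 -m handwheel '[{"delta_pos":[0,0,-0.07],"dr":[0,0,0]},{"delta_pos":[0,0,0],"dr":[0,0,0]}]'
```

```text
t: 14.85
eef_pos: [0.3999, 0.3077, 0.0806]
ee_rot: [-3.141, -0.001, -0.128]
force: [-5.6, -2.8, 18.9]
width: 0.0002
gripper_force: 9.7
t: 15.05
eef_pos: [0.4, 0.3078, 0.0803]
ee_rot: [-3.14, -0.002, -0.127]
force: [-12.5, -5.6, 40.1]
width: 0.0005
gripper_force: 19.8
```

The button is on its stop, so I'll release it and retreat for a final check.

```bash
python3 -m handwheel '[{"delta_pos":[0,0,0.6],"dr":[0,0,0]},{"delta_pos":[0,0,1],"dr":[0,0,0]},{"delta_pos":[0,0,1],"dr":[0,0,0]},{"delta_pos":[0,0,1],"dr":[0,0,0]},{"delta_pos":[0,0,1],"dr":[0,0,0]},{"delta_pos":[-0.7,0,0],"dr":[0,0,0]},{"delta_pos":[-0.7,0,0],"dr":[0,0,0]},{"delta_pos":[-0.7,0,0],"dr":[0,0,0]},{"delta_pos":[0,0,0],"dr":[0,0,0]},{"delta_pos":[0,0,0],"dr":[0,0,0]}]'
python3 - <<'E'
from h import *
t=grab_frame("top");s=grab_frame("scene")
cv2.imwrite("pics/f.png",np.vstack([cv2.resize(t[160:310,170:490],(640,300)),cv2.resize(s[150:350,220:500],(640,300))])[:,:,::-1])
E
```

```text
t: 16.05
eef_pos: [0.3364, 0.3074, 0.215]
ee_rot: [-3.141, -0.0, -0.127]
force: [-0.1, 0.6, 0.2]
width: 0.0006
gripper_force: 0.0
```

View pics/f.png

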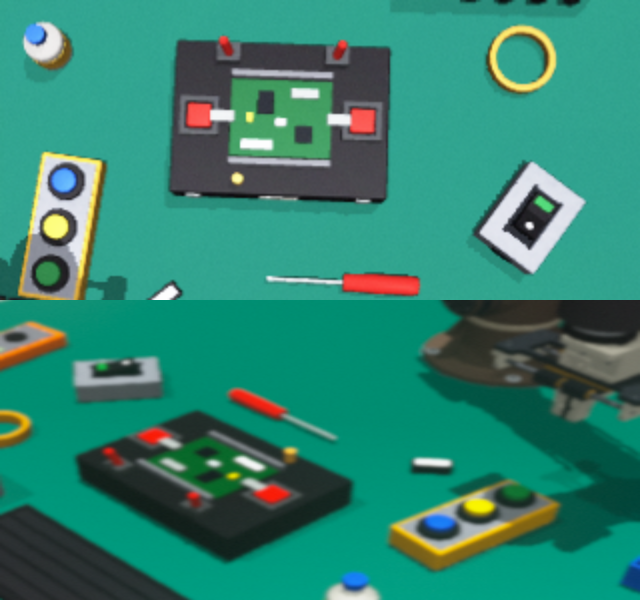

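Both latches are down (about (198,115) and (362,121) in the top crop), the rocker is on, the start button is back out and the bystanders are where they were.

```bash
python3 -c "
from station import job_done
print(job_done())"
```

```text
the job is handed in; nothing more can be done
None
```

The job is handed in: I pushed both latches home, switched the rocker on, then pressed and released the start button, in that order, in about 16 s of robot time, and the final pictures showed the board and bystanders where they started.

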